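Count one row of capacitors out of a tip tray into a bin

ROBOT

A 7-joint arm with a two-finger parallel gripper is mounted at the origin on the work surface. World frame = base frame: x ahead of the robot, y to its left, z up, the work surface at z = 0. Lengths are in m, angles in rad, forces in N, time in s.
With the tool pointing down it reaches from about 0.425 to 0.875 m from the base axis. Payload 4.7 kg.
Tool frame: the origin (TCP) lies at the very end of the fingers, on their centre line; the grasp point (between the pads) lies 19 mm behind it (r.hold_point_z is the distance from the TCP to the grasp point, in m); z points along the fingers, y is the line along which they close (so a half turn about z gives the same grasp; the last joint's range is limited). The gripper opens to 85 mm and grips with 20 to 120 N. Pads are 22 mm wide; open, the fingers measure 114 mm over their backs; the gripper's body (76 mm by 85 mm) begins 54 mm behind the grasp point. The pads swing forward as they close: fully open they stand 13 mm farther back than shut.
Start: joints at [1.28, 0.321, -0.07, 1.45, 0.023, 1.371, -0.057], TCP at [0.195, -0.62, 0.231] pointing down, gripper open.
Joint ranges: [-2.86, 2.86], [-0.3, 2.09], [-1.38, 1.24], [0.06, 2.45], [-1.56, 4.7], [0.09, 2.05], [-2.69, 2.69]. Speed limits (rad/s): [2.57, 2.57, 3.14, 3.14, 3.14, 3.14, 3.14].

INTERFACE

Orientations are given as a unit quaternion [x, y, z, w].
In Python, from plant import r gives the robot as it stands.
- The arm moves only by the tool jog_arm, never from a script. Its argument "rows" is a list that holds one entry, the list of rows, each a list of 7 numbers: the shift along the tool's x, y, z in mm, then the turn, a rotation vector about the tool's x, y, z in degrees, then the closure in counts, from 0 (fully open) to 255 (shut). A call has 1 to 8 rows; each row is the pose to reach, as a shift and turn from the pose commanded when the call began, along the tool's axes at that moment; what a row does not reach only later rows make up. A row lasts 1/12 s, in which the tool goes at most 41.7 mm and 7.16 degrees, less where a joint would pass 70% of its speed; a pose out of reach is approached as far as the arm can. A call with a gripper value outside its range is refused whole. The fingers move at their own pace and stop on an object; the grip force is fixed at half the most. Time passes only in rows, so rows that repeat a pose let the fingers close. It gives the time, the measured TCP pose, the force, the opening and the grip force at its end, in the units of the state.
- r.get_obs(): the state, without advancing time (a new reading comes with each control period).
- r.camera(name): name is "scene" or "side" or "wrist"; returns (picture, depth): 420x560x3 uint8, red, green, blue; 420x560 float32, m along the optical axis (not along the pixel's ray), 0 where there is no reading.
- r.get_calibration(name): a dict with "fov_y" (degrees; the focal length in pixels is half the picture's height over the tangent of half this angle, whatever the lens; pixels are square), "cx", "cy" (the principal point, pixels), "view" (4x4, takes a point from world to camera coordinates). Camera axes: x right, y up, looking along -z (the intrinsics and any distortion apply to the point x, -y, -z); pixel columns grow to the right and rows downward; lengths in m; the calibration is good to about 2 mm. A picture is of the moment at which its call begins: read the wrist's pose just before it. get_calibration takes no time and is no camera call; for the wrist camera it gives the pose at the moment of the call.
- r.finish_job(): hands the job in; it is judged then, once.
The state is a dict: "clock": time; "joint_positions": joint angles; "dq": joint speeds; "joint_efforts": joint torques, N m; "eef_pos": TCP position; "orientation": TCP orientation; "contact_force": force on the tool from outside, world axes, zero at the start; "wrist_torque": the same for the moment, N m; "opening": finger opening in m; "gripper_force": force on a finger pad.
Only numpy, scipy, OpenCV 4.12 (cv2) and the standard library are available. Lean on these libraries where they do the work, as an engineer would, in place of code of your own. Each camera call takes 0.05 s, during which the arm holds its last target. There are 200 camera calls.

TASK

Stand the empty bin on the table in front of the tip tray's pouring edge, lined up close against the stand with its lug pointing away from the tray. Then lift the tray by its rear bar just far enough that only the front row of two small capacitors rolls out over the low front lip into the bin, while the other two rows stay in their places. Lay the tray back down flat, let go, and leave everything else on the bench where it is.

Things in the scene. Friction and masses are not known exactly. Their poses are not given: they have to be found in the camera images.
- stand: Fixed grey metal stand of the tip tray, 178 mm wide. Origin on the table below the middle of it; its x axis points level to the tray's rear (towards the lifting bar), -x to the pouring side, z up. The front faces of its two uprights are at x = -63 mm; nothing of the stand is nearer the pouring side. The tray's pouring edge overhangs this to x = -83 mm, its underside 78 mm above the table (about 12 mm less with the tray tipped 0.65 rad), and it is 160 mm wide along y.
- tray (a joint): Tip angle of the aluminium tray, rad: 0 lying flat (start), grows as the rear bar is lifted, stop at 1.25. Hinge axis along the stand's y axis near the pouring edge. The tray falls back to 0 by its own weight if released; lifting takes about 3 to 6 N at the bar. The front row rolls over its 2 mm lip at about 0.49 rad, one or both a little above this; the next rows, behind 8 mm dividers, start to roll out at about 1.0 rad when tipped slowly.
- tray_hinge (a point): Point on the hinge axis in the middle of the tray's width, 65 mm to the -x side of the stand's origin and 78 mm above the table. Its frame turns with the tray: x along the tray floor to the rear, y along the hinge, z up out of the tray. The floor's upper face is at z = 4 mm; the rows of capacitors lie at x = 5 (front), 48 (middle) and 91 mm (back). Side and back walls reach z = 30 mm, back wall's rear face at x = 115 mm.
- tray_bar (a point): Middle of the tray's rear lifting bar: round black bar, 12 mm diameter, 110 mm long along the hinge (y) direction, held by two arms at its ends so that 39 mm is free between it and the tray's back wall. It lies 160 mm behind and 12 mm above the hinge axis in the tray's frame, 90 mm above the table when flat.
- bin_base (a point): Grey open plastic bin, 112 mm (x) by 188 mm (y) by 52 mm high, walls and floor 4 mm, about 0.25 kg. Point at the centre of its underside; x, y, z are its own axes, z up. Its lug is on the -x wall. In place, its axes agree with the stand's, its centre is on the stand's centre line (y within 2 cm) at x = -105 to -155 mm of the stand; best about -128 mm, with its +x wall just short of the uprights and below the overhanging pouring edge.
- bin_lug (a point): Gripping lug of the bin: upright plate 10 mm thick along the bin's x, 60 mm wide along y, standing 38 mm above the rim, top 90 mm above the bin's underside. This point is in its middle, 51 mm to the bin's -x side and 74 mm above its underside.
- cap_f0_mid (a point): Centre of a small black cylindrical capacitor, 34 mm diameter, 68 mm long, about 90 g, lying along the hinge in the front row (next to the pouring edge), on the stand's -y side.
- cap_f1_mid (a point): Centre of a small black cylindrical capacitor, 34 mm diameter, 68 mm long, about 90 g, lying along the hinge in the front row (next to the pouring edge), on the stand's +y side.
- cap_m0_mid (a point): Centre of a small black cylindrical capacitor, 34 mm diameter, 68 mm long, about 90 g, lying along the hinge in the middle row, on the stand's -y side.
- cap_m1_mid (a point): Centre of a small black cylindrical capacitor, 34 mm diameter, 68 mm long, about 90 g, lying along the hinge in the middle row, on the stand's +y side.
- cap_b0_mid (a point): Centre of a small black cylindrical capacitor, 34 mm diameter, 68 mm long, about 90 g, lying along the hinge in the back row, on the stand's -y side.
- cap_b1_mid (a point): Centre of a small black cylindrical capacitor, 34 mm diameter, 68 mm long, about 90 g, lying along the hinge in the back row, on the stand's +y side.
- copper_link: Loose flat copper link, 120 x 35 x 6 mm, beyond the task's things; origin at the centre of its underside. Leave alone.
- big_capacitor: Loose large black capacitor standing upright, 80 mm diameter, 206 mm high with its terminals, on the robot's left; origin at the centre of its underside. Leave alone.
- tape_roll: Loose roll of black tape lying flat, 90 mm diameter, 22 mm high, beyond the bin on the right; origin at the centre of its underside. Leave alone.
- bolt_jar: Loose closed jar, 64 mm diameter, 80 mm high, near the robot on its left; origin at the centre of its underside. Leave alone.
- screwdriver: Loose screwdriver lying at the far side of the table. Leave alone.
- wrench: Loose wrench lying at the far left. Leave alone.
Things that resemble listed ones, but are neither listed nor needed, are in the scene too. What is shaped like the part that bears cap_m0_mid but blue, green or orange is not meant.

How it is judged:
On the way, in this order (a step that is already met when the one before it is completed fails the run):
1. the empty bin stands upright and at rest in front of the tray, lined up, let go, with the tray still flat and its front row in it (x of bin_base in the frame of stand between -0.155 and -0.105 m and y of bin_base in the frame of stand between -0.022 and 0.022 m and angle between the x axis of bin_base and the x axis of stand, either way round below 0.17 rad and angle between bin_base's own z axis and vertical below 0.06 rad and height (world z) of bin_base below 0.006 m and linear speed of bin below 0.02 m/s and value of joint tray below 0.04 rad and contact force between the fingers and bin below 0.1 N and x of cap_f0_mid in the frame of tray_hinge between -0.015 and 0.025 m and z of cap_f0_mid in the frame of tray_hinge between 0.01 and 0.034 m and x of cap_f1_mid in the frame of tray_hinge between -0.015 and 0.025 m and z of cap_f1_mid in the frame of tray_hinge between 0.01 and 0.034 m), for 0.2 s.
2. with the tray tipped, both capacitors of the front row lie in the bin (value of joint tray above 0.3 rad and x of cap_f0_mid in the frame of bin_base between -0.054 and 0.054 m and y of cap_f0_mid in the frame of bin_base between -0.092 and 0.092 m and z of cap_f0_mid in the frame of bin_base between 0 and 0.052 m and x of cap_f1_mid in the frame of bin_base between -0.054 and 0.054 m and y of cap_f1_mid in the frame of bin_base between -0.092 and 0.092 m and z of cap_f1_mid in the frame of bin_base between 0 and 0.052 m), for 0.1 s.
At the end, for the whole second after the job is handed in: Both front-row capacitors are in the bin, the other four in their rows of the tray (14 mm), tray flat (0.04 rad), bin upright on the table before the tray (centre 105 to 155 mm to the pouring side of the stand's origin, 22 mm sideways, 0.17 rad), all at rest (x of cap_f0_mid in the frame of bin_base between -0.054 and 0.054 m and y of cap_f0_mid in the frame of bin_base between -0.092 and 0.092 m and z of cap_f0_mid in the frame of bin_base between 0 and 0.052 m and x of cap_f1_mid in the frame of bin_base between -0.054 and 0.054 m and y of cap_f1_mid in the frame of bin_base between -0.092 and 0.092 m and z of cap_f1_mid in the frame of bin_base between 0 and 0.052 m and x of cap_m0_mid in the frame of tray_hinge between 0.034 and 0.062 m and z of cap_m0_mid in the frame of tray_hinge between 0.01 and 0.034 m and x of cap_m1_mid in the frame of tray_hinge between 0.034 and 0.062 m and z of cap_m1_mid in the frame of tray_hinge between 0.01 and 0.034 m and x of cap_b0_mid in the frame of tray_hinge between 0.077 and 0.105 m and z of cap_b0_mid in the frame of tray_hinge between 0.01 and 0.034 m and x of cap_b1_mid in the frame of tray_hinge between 0.077 and 0.105 m and z of cap_b1_mid in the frame of tray_hinge between 0.01 and 0.034 m and x of bin_base in the frame of stand between -0.155 and -0.105 m and y of bin_base in the frame of stand between -0.022 and 0.022 m and angle between the x axis of bin_base and the x axis of stand, either way round below 0.17 rad and angle between bin_base's own z axis and vertical below 0.06 rad and height (world z) of bin_base below 0.006 m and linear speed of bin below 0.02 m/s and value of joint tray below 0.04 rad and linear speed of each of cap_f0, cap_f1, cap_m0, cap_m1, cap_b0, cap_b1 below 0.03 m/s); the robot touches nothing.
It fails at once if a capacitor of the middle or back row leaves its row (not (x of cap_m0_mid in the frame of tray_hinge between 0.026 and 0.07 m and z of cap_m0_mid in the frame of tray_hinge between 0.01 and 0.034 m and x of cap_m1_mid in the frame of tray_hinge between 0.026 and 0.07 m and z of cap_m1_mid in the frame of tray_hinge between 0.01 and 0.034 m and x of cap_b0_mid in the frame of tray_hinge between 0.069 and 0.113 m and z of cap_b0_mid in the frame of tray_hinge between 0.01 and 0.034 m and x of cap_b1_mid in the frame of tray_hinge between 0.069 and 0.113 m and z of cap_b1_mid in the frame of tray_hinge between 0.01 and 0.034 m)).
It fails at once if a bystander is moved more than 30 mm (distance of any of copper_link, big_capacitor, tape_roll, bolt_jar, screwdriver, wrench from where it was at the start of the episode above 0.03 m).
It also fails if it takes over 58 s, if anything falls off the work surface, if the arm or the gripper's body presses on something with over 40 N, if the wrist force passes 120 N, or if a joint passes its speed limit or range.

## Working session

There is one attempt and no reset: what is moved stays moved. The work goes in short steps, Python scripts to look and compute and a tool call to move; the robot and the scene stay as the last step left them, time stands still between calls to the robot, and variables do not carry over. Pictures are saved under pics/ and viewed, at most 10 in all, crops included, and the job is handed in when it is done.

Besides the shell and the picture viewer there is one more tool, called after "Emit:" as name(argument=value, ...) on one line, values as JSON. jog_arm: Moves the arm, as the interface text tells. Its arguments: {"type":"object","properties":{"rows":{"type":"array","items":{"type":"array","items":{"type":"array","items":{"type":"number"}}}}},"required":["rows"]}

```bash
mkdir -p pics; ls
cat > h.py <<'E'
from plant import r
import numpy as np, cv2
from scipy.spatial.transform import Rotation as R
np.set_printoptions(precision=4,suppress=True)
def K(c,h=420):
    f=h/2/np.tan(np.radians(c['fov_y'])/2); return f,c['cx'],c['cy']
def cloud(c,d):
    f,cx,cy=K(c); v,u=np.indices(d.shape)
    p=np.stack([(u-cx)/f*d,-(v-cy)/f*d,-d,np.ones_like(d)],-1)
    return (p@np.linalg.inv(np.array(c['view'])).T)[...,:3]
def shot(n,f):
    c=r.get_calibration(n); im,d=r.camera(n)
    cv2.imwrite(f'pics/{f}.png',cv2.cvtColor(im,cv2.COLOR_RGB2BGR)); np.savez(f'pics/{f}.npz',im=im,d=d,P=cloud(c,d))
    return c
def pose():
    o=r.get_obs(); return np.array(o['eef_pos']),R.from_quat(o['orientation']),o
E
python3 - <<'E'
from h import *
for n in ['scene','side']:
    c=shot(n,n+'0'); print({k:v for k,v in c.items()})
p,q,o=pose(); print(p,q.as_matrix(),o['clock'],r.hold_point_z,o['contact_force'])
a=cv2.imread('pics/scene0.png');b=cv2.imread('pics/side0.png')
E
```

```text
pics
{'fov_y': 54.27203678557193, 'cx': 278.54001469765547, 'cy': 211.52314151206733, 'view': array([[-0.5979,  0.8016,  0.0001,  0.2774],
       [-0.5479, -0.4087,  0.7299,  0.2824],
       [ 0.5851,  0.4364,  0.6835, -1.3809],
       [ 0.    ,  0.    ,  0.    ,  1.    ]])}
{'fov_y': 43.05907584431935, 'cx': 278.0789549699145, 'cy': 217.4537290839164, 'view': array([[-0.9606, -0.2778, -0.0077,  0.5824],
       [ 0.1842, -0.6572,  0.7309, -0.1266],
       [-0.2081,  0.7007,  0.6824, -1.483 ],
       [ 0.    ,  0.    ,  0.    ,  1.    ]])}
[ 0.1949 -0.6196  0.2303] [[ 0.9539  0.3001 -0.0006]
 [ 0.3001 -0.9539  0.0016]
 [-0.0001 -0.0017 -1.    ]] 0.1 0.0187 [-0.7565  0.1086  0.0573]
```

View pics/scene0.png

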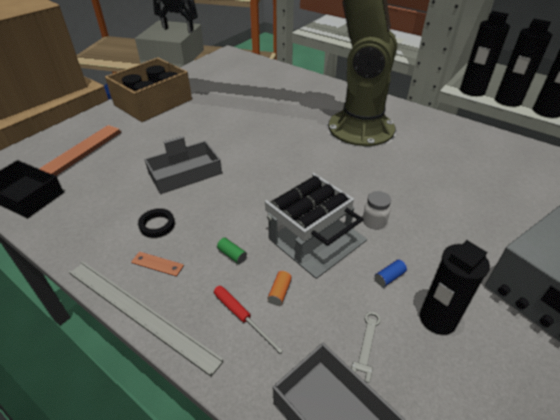

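View pics/side0.png

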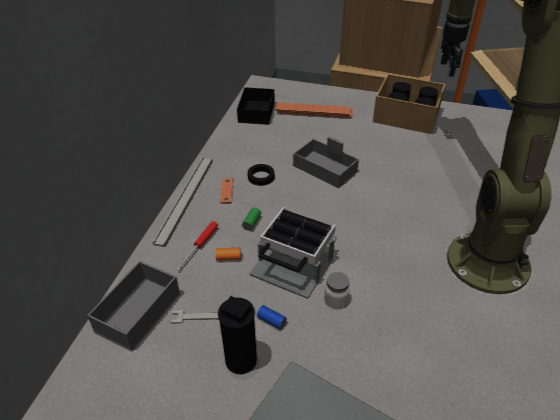

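The scene view shows the lugged bin at about (183,165) with its lug at (175,148). The tray is at (310,205) and its bar at (340,230). Next I'll fit both from depth.

Run:
```python
from h import *
S=np.load('pics/scene0.npz')['P'];T=np.load('pics/side0.npz')['P']
def reg(P,u0,u1,v0,v1): return P[v0:v1,u0:u1].reshape(-1,3)
def box(n,p,z0,z1):
    p=p[(p[:,2]>z0)&(p[:,2]<z1)]
    if len(p)<5: print(n,len(p));return
    (c,s,a)=cv2.minAreaRect(p[:,:2].astype(np.float32)); print(n,len(p),np.array(c),np.array(s),a,'z',np.median(p[:,2]), 'med',np.median(p[:,:2],0))
for n,b,t in[('scene',reg(S,140,226,132,195),reg(S,258,372,170,275)),('side',reg(T,290,362,132,186),reg(T,248,340,205,296))]:
    box(n+' bin all',b,.006,.15); box(n+' rim',b,.044,.056); box(n+' lug',b,.066,.083); box(n+' lugtop',b,.084,.1)
    box(n+' tray top',t,.099,.112); box(n+' traytop2',t,.103,.115);box(n+' base',t,.003,.02)
print('table z',np.median(reg(S,200,260,280,300)[:,2]))
for uv in[(340,231),(320,240),(357,219)]: print(uv,S[uv[1],uv[0]])
for uv in[(285,258),(270,252)]: print(uv,T[uv[1],uv[0]])
im=cv2.imread('pics/scene0.png')[160:280,240:390]; a=cv2.resize(im,None,fx=4,fy=4,interpolation=cv2.INTER_CUBIC); cv2.imwrite('pics/c1.png',a)
```

```text
scene bin all 2207 [ 0.5291 -0.2928] [0.1193 0.19  ] 66.50050354003906 z 0.03445300132037521 med [ 0.5262 -0.3084]
scene rim 497 [ 0.5291 -0.2928] [0.1193 0.19  ] 66.50050354003906 z 0.04947171411978979 med [ 0.5336 -0.2818]
scene lug 106 [ 0.5108 -0.3373] [0.0105 0.0599] 61.924842834472656 z 0.07467194643750091 med [ 0.5112 -0.3387]
scene lugtop 69 [ 0.5096 -0.34  ] [0.0137 0.0587] 64.12104034423828 z 0.08816951198681089 med [ 0.5112 -0.3381]
scene tray top 1453 [0.5202 0.1509] [0.1828 0.1631] 78.40667724609375 z 0.10715365729055792 med [0.5345 0.1426]
scene traytop2 1849 [0.5152 0.127 ] [0.1339 0.1631] 78.40667724609375 z 0.10981722938078053 med [0.5284 0.1374]
scene base 2430 [0.4468 0.1026] [0.4147 0.2935] 27.19582176208496 z 0.007908926710425701 med [0.551  0.1909]
side bin all 1961 [ 0.5339 -0.347 ] [0.2503 0.3149] 15.066177368164062 z 0.03041713292078585 med [ 0.5219 -0.3131]
side rim 386 [ 0.5262 -0.2948] [0.1235 0.1943] 67.34864044189453 z 0.049710834441998086 med [ 0.526  -0.2846]
side lug 66 [ 0.5072 -0.3361] [0.0173 0.0598] 77.92707061767578 z 0.07465704962972897 med [ 0.5061 -0.3369]
side lugtop 60 [ 0.507  -0.3402] [0.0199 0.0612] 68.14544677734375 z 0.08952775495987109 med [ 0.5049 -0.3389]
side tray top 1138 [0.518  0.1498] [0.1856 0.1641] 78.25611114501953 z 0.10734184010089498 med [0.5124 0.1468]
side traytop2 1289 [0.5132 0.1268] [0.1387 0.1641] 78.25611114501953 z 0.10993209030389495 med [0.5136 0.1401]
side base 2653 [0.5322 0.0901] [0.2832 0.3647] 15.64837646484375 z 0.008095280550784567 med [0.5244 0.1853]
table z 3.432007199982712e-05
(340, 231) [0.5494 0.2308 0.0966]
(320, 240) [0.5934 0.2078 0.091 ]
(357, 219) [0.4948 0.2426 0.0973]
(285, 258) [0.5444 0.1443 0.0107]
(270, 252) [0.5924 0.1304 0.0071]
```

View pics/c1.png

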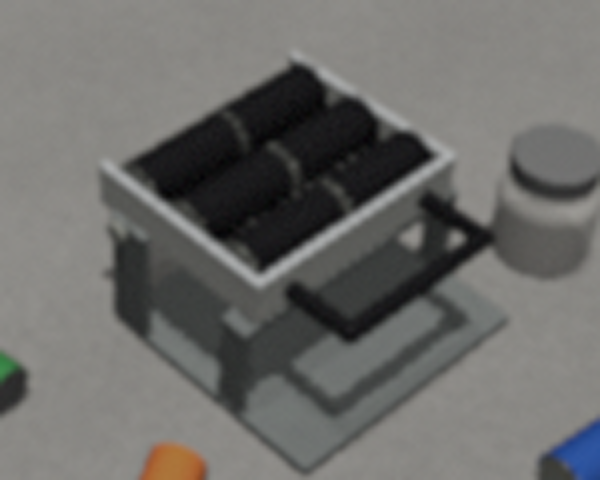

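The crop shows the tray with its three rows. The lifting bar runs from crop (350,330) to (485,238), on the far +y side. The depth fits agree with the given sizes (tray 134×163 mm, rim 119×190 mm, lug 60×10 mm), so I'll go to above the lug.

```bash
cat >> h.py <<'E'
# stand/bin estimates
A=np.radians(78.3); xs=np.array([np.cos(A),np.sin(A),0]); HINGE=np.array([.5048,.0795,.078]); ST=np.array([HINGE[0],HINGE[1],0])+.065*xs
def goto(t,ang=None):
    "tool-frame shift in mm and turn deg (about tool z) to TCP t with tool y at world angle ang (mod 180), pointing down"
    p,q,o=pose(); d=q.inv().apply(np.array(t)-p)*1000
    if ang is None: rv=np.zeros(3)
    else:
        best=None
        for k in (0,180):
            a=np.radians(ang+k); y=np.array([np.cos(a),np.sin(a),0]); z=np.array([0,0,-1.]); x=np.cross(y,z)
            rv_=(q.inv()*R.from_matrix(np.stack([x,y,z],1))).as_rotvec(degrees=True)
            if best is None or np.linalg.norm(rv_)<np.linalg.norm(best): best=rv_
        rv=best
    print('shift',d.round(1),'turn',rv.round(2),'clock',o['clock'],'tcp',p,'op',o['opening'],'F',np.round(o['contact_force'],1))
E
python3 -c "
from h import *
goto([.509,-.3385,.17],67)"
```

```text
shift [ 384.  -173.8   60.6] turn [-0.09  0.04 40.46] clock 0.1 tcp [ 0.1949 -0.6196  0.2303] op 0.08548395164477748 F [-0.8  0.1  0.1]
```

Emit:
jog_arm(rows=[[[384,-174,61,0,0,40.5,0],[384,-174,61,0,0,40.5,0],[384,-174,61,0,0,40.5,0],[384,-174,61,0,0,40.5,0],[384,-174,61,0,0,40.5,0],[384,-174,61,0,0,40.5,0],[384,-174,61,0,0,40.5,0],[384,-174,61,0,0,40.5,0]]])

```text
clock: 0.77
eef_pos: [0.4359, -0.4037, 0.1842]
orientation: [0.98, -0.2, -0.0, -0.0]
contact_force: [0.9, 0.7, -0.1]
opening: 0.0851
gripper_force: 0.0
```

```bash
python3 -c "
from h import *
goto([.509,-.3385,.17],67);print(r.get_obs()['joint_positions'])"
```

```text
shift [ 41.8 -88.7  14.2] turn [ 0.    0.03 -0.07] clock 0.7667 tcp [ 0.4359 -0.4037  0.1842] op 0.08509619941194783 F [ 0.9  0.7 -0.1]
[ 0.8567  0.2369 -0.1798  1.6543  0.0444  1.2548 -1.3054]
```

Emit:
jog_arm(rows=[[[42,-89,14,0,0,0,0],[42,-89,14,0,0,0,0],[42,-89,14,0,0,0,0],[42,-89,14,0,0,0,0]]])

```text
clock: 1.1
eef_pos: [0.5124, -0.3334, 0.1694]
orientation: [0.981, -0.195, -0.0, -0.002]
contact_force: [-0.4, 0.2, 0.8]
opening: 0.0853
gripper_force: 0.0
```

Run:
```python
from h import *
goto([.509,-.3385,.055],67)
shot('wrist','w1')
P=np.load('pics/w1.npz')['P'].reshape(-1,3); b=P[(abs(P[:,0]-.52)<.15)&(abs(P[:,1]+.3)<.15)]
for z0,z1 in[(.045,.057),(.08,.095)]:
    m=b[(b[:,2]>z0)&(b[:,2]<z1)]
    if len(m)>5: print(z0,len(m),cv2.minAreaRect(m[:,:2].astype(np.float32)))
```

```text
shift [ -1.    6.5 114.3] turn [-0.22  0.07  0.52] clock 1.1 tcp [ 0.5124 -0.3334  0.1694] op 0.08534478218342252 F [-0.4  0.2  0.8]
0.045 5222 ((0.5289896726608276, -0.29461294412612915), (0.11247250437736511, 0.18888893723487854), 66.47955322265625)
0.08 1525 ((0.5092230439186096, -0.34192514419555664), (0.01004890538752079, 0.059773366898298264), 66.53012084960938)
```

View pics/w1.png

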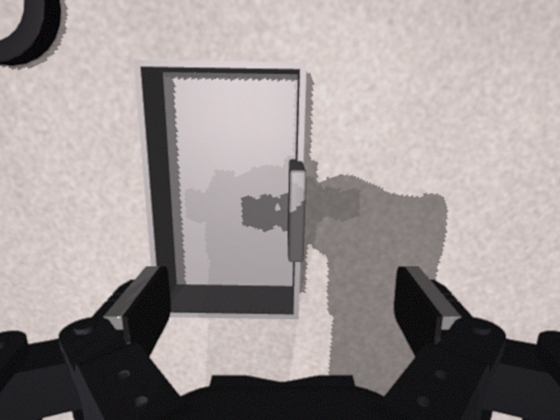

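The wrist view shows the bin with the lug upright at about (297,210), between the open fingers. Depth gives the lug at (0.509,-0.342) and a yaw of 66.5°, so I'll descend onto it.

```bash
python3 -c "
from h import *
goto([.5092,-.3419,.056],66.5)"
```

```text
shift [  1.4   5.2 113.7] turn [-0.08  0.09  0.79] clock 1.15 tcp [ 0.51   -0.3368  0.1697] op 0.08520654655455241 F [-0.7 -0.8 -0.3]
```

Emit:
jog_arm(rows=[[[1,3,40,0,0,0.6,0],[1,3,80,0,0,0.6,0],[1,3,113,0,0,0.6,0],[1,3,113,0,0,0.6,0],[1,3,113,0,0,0.6,255],[1,3,113,0,0,0.6,255],[1,3,113,0,0,0.6,255],[1,3,113,0,0,0.6,255]]])

```text
clock: 1.82
eef_pos: [0.5096, -0.3444, 0.0606]
orientation: [0.979, -0.205, 0.002, 0.001]
contact_force: [0.1, 0.8, 0.2]
opening: 0.0388
gripper_force: 0.0
```

Emit:
jog_arm(rows=[[[0,0,0,0,0,0,255],[0,0,0,0,0,0,255],[0,0,0,0,0,0,255],[0,0,0,0,0,0,255]]])

```text
clock: 2.15
eef_pos: [0.5093, -0.3428, 0.0592]
orientation: [0.979, -0.204, 0.001, 0.0]
contact_force: [-0.4, 2.5, 6.0]
opening: 0.0094
gripper_force: 60.8
```

```bash
python3 -c "
from h import *
goto(np.append((ST-.128*xs-.051*xs-.1*xs)[:2],.086),78.3);print(ST)"
```

```text
shift [-129.  -175.8  -27. ] turn [ -0.01  -0.12 -11.9 ] clock 2.15 tcp [ 0.5093 -0.3428  0.0592] op 0.009440314694423997 F [-0.4  2.5  6. ]
[0.518  0.1431 0.    ]
```

Emit:
jog_arm(rows=[[[0,0,-10,0,0,0,255],[0,0,-25,0,0,0,255],[-20,-27,-25,0,0,-2,255],[-40,-55,-25,0,0,-4,255],[-60,-82,-25,0,0,-6,255],[-80,-109,-25,0,0,-8,255],[-100,-137,-25,0,0,-10,255],[-129,-176,-25,0,0,-11.9,255]]])

```text
clock: 2.82
eef_pos: [0.4611, -0.1371, 0.0826]
orientation: [0.995, -0.102, -0.0, 0.001]
contact_force: [1.3, 0.3, -2.8]
opening: 0.0094
gripper_force: 59.5
```

Emit:
jog_arm(rows=[[[0,0,0,0,0,0,255],[0,0,0,0,0,0,255],[0,0,0,0,0,0,255]]])

```text
clock: 3.07
eef_pos: [0.4619, -0.1375, 0.0829]
orientation: [0.995, -0.102, -0.0, 0.001]
contact_force: [-0.3, -0.9, -3.1]
opening: 0.0092
gripper_force: 59.7
```

Run:
```python
from h import *
goto(np.append((ST-.179*xs)[:2],.073),78.3)
shot('wrist','w2'); shot('scene','s2')
P=np.load('pics/w2.npz')['P'].reshape(-1,3)
def rect(m): 
    c,s,a=cv2.minAreaRect(m[:,:2].astype(np.float32)); print(len(m),np.round(c,4),np.round(s,4),a,m[:,2].mean())
b=P[(P[:,1]<.06)&(P[:,2]>.06)&(P[:,2]<.085)&(P[:,0]>.4)&(P[:,0]<.6)]; rect(b)
S=np.load('pics/s2.npz')['P'].reshape(-1,3)
for Q in(P,S):
    t=Q[(Q[:,2]>.1)&(Q[:,2]<.114)&(abs(Q[:,0]-.5145)<.14)&(abs(Q[:,1]-.127)<.14)]; 
    if len(t)>5: rect(t)
```

```text
shift [  -2.  -107.2    9.7] turn [ 0.07 -0.   -0.02] clock 3.0667 tcp [ 0.4619 -0.1375  0.0829] op 0.009208565833903656 F [-0.3 -0.9 -3.1]
17214 [ 0.4936 -0.092 ] [0.1133 0.1438] 78.45983123779297 0.07186812227345189
1773 [0.514  0.1266] [0.1353 0.1645] 78.59642791748047 0.10818060512312372
```

View pics/w2.png

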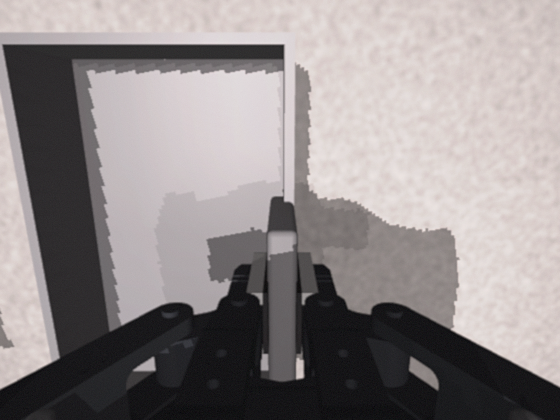

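The lug is held cleanly near (282,290), the bin hangs level, and its yaw matches the stand. I'll lower it, then slide it in under the edge.

Emit:
jog_arm(rows=[[[0,0,13,0,0,0,255],[-1,-20,14,0,0,0,255],[-1,-40,14,0,0,0,255],[-1,-60,14,0,0,0,255],[-2,-78,14,0,0,0,255],[-2,-92,14,0,0,0,255],[-2,-104,14,0,0,0,255],[-2,-104,14,0,0,0,255]]])

```text
clock: 3.83
eef_pos: [0.4821, -0.033, 0.0687]
orientation: [0.995, -0.101, 0.0, -0.001]
contact_force: [-0.2, 0.2, -2.0]
opening: 0.0095
gripper_force: 59.8
```

Emit:
jog_arm(rows=[[[0,0,4,0,0,0,255],[0,0,8,0,0,0,255],[0,0,10,0,0,0,255],[0,0,10,0,0,0,255]]])

```text
clock: 4.17
eef_pos: [0.4811, -0.0364, 0.0591]
orientation: [0.995, -0.103, -0.0, 0.001]
contact_force: [-2.8, 0.1, 5.4]
opening: 0.009
gripper_force: 60.9
```

Emit:
jog_arm(rows=[[[0,0,0,0,0,0,100],[0,0,0,0,0,0,100],[0,0,0,0,0,0,100],[0,0,0,0,0,0,100],[0,0,-30,0,0,0,100],[0,0,-70,0,0,0,100],[0,0,-110,0,0,0,100],[0,0,-150,0,0,0,100]]])

```text
clock: 4.83
eef_pos: [0.4808, -0.0346, 0.2103]
orientation: [0.995, -0.102, -0.0, -0.0]
contact_force: [0.7, -0.6, -0.2]
opening: 0.0519
gripper_force: 0.0
```

Run:
```python
from h import *
p,q,o=pose(); print(p,o['opening'])
shot('wrist','w3'); shot('side','d3')
def rect(n,m): 
    if len(m)<6: print(n,len(m)); return
    c,s,a=cv2.minAreaRect(m[:,:2].astype(np.float32)); d=np.append(c,0)-ST; print(n,len(m),np.round(c,4),np.round(s,4),a,m[:,2].mean(),'stand', d@xs, d@np.array([-xs[1],xs[0],0]))
for f in('w3','d3'):
    P=np.load(f'pics/{f}.npz')['P'].reshape(-1,3); P=P[(abs(P[:,0]-.5)<.15)&(abs(P[:,1]-.06)<.24)]
    rect(f+' rim',P[(P[:,2]>.046)&(P[:,2]<.056)&((P-ST)@xs<-.066)&((P-ST)@xs>-.2)])
    rect(f+' lug',P[(P[:,2]>.08)&(P[:,2]<.094)&((P-ST)@xs<-.16)])
    rect(f+' tray',P[(P[:,2]>.1)&(P[:,2]<.114)&((P-ST)@xs>-.1)])
    rect(f+' bar',P[(P[:,2]>.088)&(P[:,2]<.1)&((P-ST)@xs>.07)])
```

```text
[ 0.4808 -0.0346  0.2103] 0.05190516372701902
w3 rim 3654 [0.4905 0.0138] [0.1126 0.1883] 78.00304412841797 0.051346022576964086 stand -0.13222627529097275 0.0006657573203375719
w3 lug 1131 [ 0.4807 -0.0364] [0.0097 0.0598] 78.1461181640625 0.08960170801685509 stand -0.1833755083003843 0.00014725765262708218
w3 tray 16296 [0.5123 0.1132] [0.1075 0.1613] 77.74571990966797 0.1085486199144813 stand -0.030504494150242253 -0.0005400654819059016
w3 bar 0
d3 rim 244 [0.4879 0.0106] [0.1173 0.1905] 77.39832305908203 0.051298480276938827 stand -0.13592805284619314 0.002576159116714119
d3 lug 89 [ 0.4783 -0.0357] [0.0178 0.0589] 82.72850799560547 0.08750616758838121 stand -0.1831961850086572 0.0025520283826480986
d3 tray 1295 [0.5179 0.1507] [0.1875 0.1625] 78.58953094482422 0.10814319776668253 stand 0.007333363463749824 0.0015778950770842755
d3 bar 245 [0.5343 0.2273] [0.0312 0.1227] 78.22785186767578 0.09501587047316508 stand 0.08569186773092859 0.0011247102789186565
```

Bin is in place: x −132 mm, y 0.7 mm, yaw within 0.5°. Next, over to above the bar.

```bash
python3 -c "
from h import *
goto(np.append((ST+.095*xs)[:2],.18),78.3)"
```

```text
shift [  -5.1 -275.8   35.8] turn [-0.01 -0.75 -0.04] clock 4.9333 tcp [ 0.4856 -0.0348  0.2158] op 0.05203783426196959 F [ 0.6 -0.5 -0.2]
```

Emit:
jog_arm(rows=[[[0,-276,25,0,0,0,140],[0,-276,25,0,0,0,140],[0,-276,25,0,0,0,140],[0,-276,25,0,0,0,140],[0,-276,25,0,0,0,140],[0,-276,25,0,0,0,140],[0,-276,25,0,0,0,140],[0,-276,25,0,0,0,140]]])

```text
clock: 5.6
eef_pos: [0.5358, 0.2434, 0.1826]
orientation: [0.995, -0.098, -0.001, -0.003]
contact_force: [-0.7, 0.6, -0.1]
opening: 0.0388
gripper_force: 0.0
```

Emit:
jog_arm(rows=[[[0,0,0,0,0,0,140],[0,0,0,0,0,0,140],[0,0,0,0,0,0,140],[0,0,0,0,0,0,140]]])

```text
clock: 5.93
eef_pos: [0.5379, 0.2336, 0.1837]
orientation: [0.995, -0.104, 0.0, 0.001]
contact_force: [-0.0, -0.8, 0.5]
opening: 0.0381
gripper_force: 0.0
```

Run:
```python
from h import *
goto(np.append((ST+.095*xs)[:2],.071),78.3); print(r.get_obs()['joint_positions'])
shot('wrist','w4')
P=np.load('pics/w4.npz')['P'].reshape(-1,3); ys=np.array([-xs[1],xs[0],0])
d=P-ST
m=P[(P[:,2]>.084)&(P[:,2]<.099)&(d@xs>.07)&(d@xs<.125)&(abs(d@ys)<.045)]; 
print(len(m), (m-ST)@xs@np.ones(len(m))/max(len(m),1))
if len(m)>5:
  c=np.polyfit((m-ST)@ys,(m-ST)@xs,1);print(c,m[:,2].max(),np.percentile((m-ST)@xs,[2,50,98]))
t=P[(P[:,2]>.103)&(P[:,2]<.113)&(d@xs>-.1)&(d@xs<.07)]
print(len(t),np.percentile((t-ST)@xs,[1,99]))
```

```text
shift [ -1.2  -2.5 112.7] turn [ 0.06 -0.04 -0.19] clock 5.9333 tcp [0.5379 0.2336 0.1837] op 0.03805745036016367 F [-0.  -0.8  0.5]
[ 0.1185  0.28   -0.6768  1.6591  0.1836  1.2671 -2.3729]
2477 0.09361423024126549
[0.0021 0.0936] 0.0983030855352979 [0.0879 0.0936 0.0994]
18545 [-0.0737  0.0486]
```

View pics/w4.png

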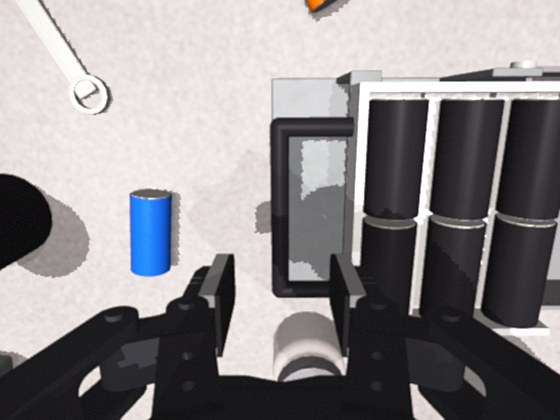

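The bar runs at u≈280 from v≈125 to 292, directly between the fingers; the jar at (308,350) is clear of them. Descending and gripping.

Emit:
jog_arm(rows=[[[-1,-1,30,0,0,0,140],[-1,-1,60,0,0,0,140],[-1,-1,90,0,0,0,140],[-1,-1,111,0,0,0,140],[-1,-1,111,0,0,0,140],[-1,-1,111,0,0,0,255],[-1,-1,111,0,0,0,255],[-1,-1,111,0,0,0,255]]])

```text
clock: 6.65
eef_pos: [0.5375, 0.2353, 0.0746]
orientation: [0.995, -0.103, 0.001, 0.001]
contact_force: [-2.0, -4.8, 2.2]
opening: 0.0097
gripper_force: 58.4
```

Emit:
jog_arm(rows=[[[0,0,0,0,0,0,255],[0,0,0,0,0,0,255],[0,0,0,0,0,0,255]]])

```text
clock: 6.9
eef_pos: [0.5375, 0.2353, 0.0746]
orientation: [0.995, -0.103, 0.001, 0.001]
contact_force: [-2.6, -5.1, 3.8]
opening: 0.0097
gripper_force: 58.6
```

Run:
```python
from h import *
# tray path: shift of TCP in tool axes for tip angle th with gripper turn g*th (pads grip bar 18.7mm behind TCP); tool y ~ -xs, z down
p,q,o=pose(); print(p,q.as_matrix(),o['opening'],o['clock'],o['joint_positions'])
for g in (0,1):
  for th in np.arange(.1,.75,.1):
    c,s=np.cos(th),np.sin(th); b0=np.array([.16,.012]); b=np.array([c*.16-s*.012,s*.16+c*.012])
    a=g*th; t0=np.array([0,-.0187]); t=np.array([np.cos(a)*0-np.sin(a)*-.0187,np.cos(a)*-.0187])
    d=(b+t-b0-t0)*1000
    print(g,round(th,2),'tool y',round(-d[0],1),'tool z',round(-d[1],1),'turn',round(np.degrees(a),1))
```

```text
[0.5375 0.2353 0.0746] [[ 0.9789 -0.2045  0.0016]
 [-0.2045 -0.9789 -0.0023]
 [ 0.0021  0.0019 -1.    ]] 0.00974010470265823 6.9 [ 0.082   0.3877 -0.6481  1.7702  0.2662  1.0716 -2.4359]
0 0.1 tool y 2.0 tool z -15.9 turn 0.0
0 0.2 tool y 5.6 tool z -31.5 turn 0.0
0 0.3 tool y 10.7 tool z -46.7 turn 0.0
0 0.4 tool y 17.3 tool z -61.4 turn 0.0
0 0.5 tool y 25.3 tool z -75.2 turn 0.0
0 0.6 tool y 34.7 tool z -88.2 turn 0.0
0 0.7 tool y 45.4 tool z -100.3 turn 0.0
1 0.1 tool y 0.1 tool z -16.0 turn 5.7
1 0.2 tool y 1.9 tool z -31.9 turn 11.5
1 0.3 tool y 5.2 tool z -47.6 turn 17.2
1 0.4 tool y 10.0 tool z -62.8 turn 22.9
1 0.5 tool y 16.4 tool z -77.5 turn 28.6
1 0.6 tool y 24.2 tool z -91.5 turn 34.4
1 0.7 tool y 33.3 tool z -104.7 turn 40.1
```

Emit:
jog_arm(rows=[[[0,1,-8,0,0,0,255],[0,2,-16,0,0,0,255],[0,4,-24,0,0,0,255],[0,6,-32,0,0,0,255],[0,8,-39,0,0,0,255],[0,11,-47,0,0,0,255],[0,14,-54,0,0,0,255],[0,17,-61,0,0,0,255]]])

```text
clock: 7.57
eef_pos: [0.5342, 0.2199, 0.1349]
orientation: [0.995, -0.102, 0.001, -0.0]
contact_force: [4.0, -3.4, -7.2]
opening: 0.0097
gripper_force: 58.3
```

Emit:
jog_arm(rows=[[[0,2,-4,0,0,0,255],[0,4,-7,0,0,0,255],[0,6,-11,0,0,0,255],[0,8,-14,0,0,0,255],[0,10,-17,0,0,0,255],[0,12,-20,0,0,0,255],[0,14,-23,0,0,0,255],[0,15,-24,0,0,0,255]]])

```text
clock: 8.23
eef_pos: [0.5314, 0.2062, 0.1591]
orientation: [0.995, -0.102, 0.002, -0.001]
contact_force: [5.3, -1.1, -5.5]
opening: 0.0096
gripper_force: 58.4
```

Run:
```python
from h import *
shot('scene','s5'); im=cv2.imread('pics/s5.png')[120:270,190:390]; cv2.imwrite('pics/s5c.png',cv2.resize(im,None,fx=4,fy=4,interpolation=cv2.INTER_CUBIC))
```

```text
(no output)
```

View pics/s5c.png

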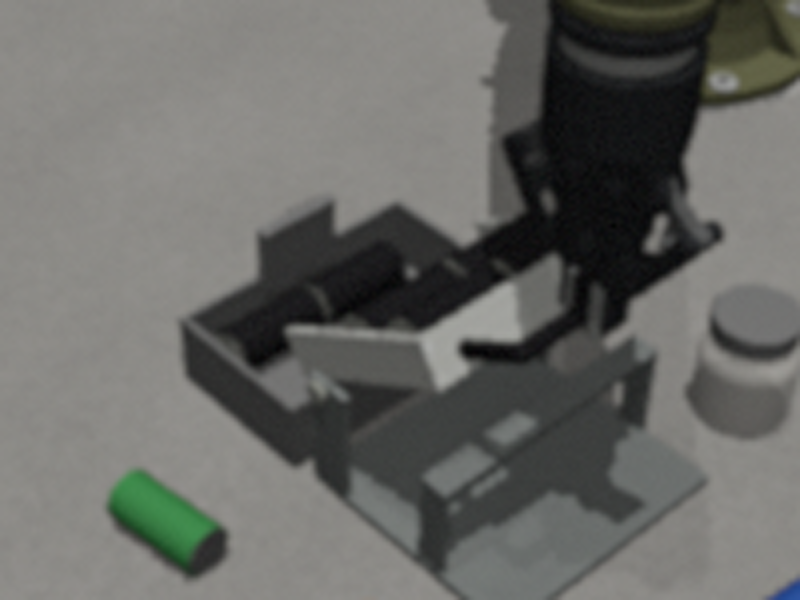

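Both front capacitors appear to be in the bin, at about crop (270,330) and (365,275), and the other rows are still in the tray. I'll confirm that by depth before lowering.

Run:
```python
from h import *
shot('side','d5'); ys=np.array([-xs[1],xs[0],0]); B=ST-.132*xs
for f in('s5','d5'):
    z=np.load(f'pics/{f}.npz'); P=z['P'].reshape(-1,3);im=z['im'].reshape(-1,3); d=P-B
    m=(abs(d@xs)<.05)&(abs(d@ys)<.088)&(P[:,2]>.014)&(P[:,2]<.045)&(im.max(1)<45)
    q=d[m]; 
    for s in(-1,1):
        w=q[q@ys*s>0]; print(f,s,len(w), np.percentile(w@xs,[5,50,95]) if len(w) else '',np.percentile(w@ys,[5,50,95]) if len(w) else '', w[:,2].max() if len(w) else '')
```

```text
s5 -1 247 [-0.043  -0.0265 -0.0184] [-0.067  -0.0414 -0.0065] 0.04204908180794131
s5 1 265 [-0.0414 -0.025  -0.0183] [0.0044 0.0346 0.0656] 0.04086159711389514
d5 -1 180 [-0.0456 -0.0308 -0.0214] [-0.066  -0.0325 -0.0023] 0.04359100963889051
d5 1 200 [-0.0438 -0.0303 -0.019 ] [0.0059 0.0408 0.0723] 0.04491282755264692
```

Emit:
jog_arm(rows=[[[0,0,0,0,0,0,255],[0,0,0,0,0,0,255],[0,0,0,0,0,0,255]]])

```text
clock: 8.58
eef_pos: [0.5314, 0.2065, 0.1588]
orientation: [0.995, -0.102, 0.002, -0.001]
contact_force: [5.8, -1.5, -4.8]
opening: 0.0101
gripper_force: 58.5
```

Both are in the bin, one on each side, lying against the lug wall. I'll lower the tray along the reverse path.

Emit:
jog_arm(rows=[[[0,-4,6,0,0,0,255],[0,-8,13,0,0,0,255],[0,-12,20,0,0,0,255],[0,-15,24,0,0,0,255],[0,-18,31,0,0,0,255],[0,-21,38,0,0,0,255],[0,-24,46,0,0,0,255],[0,-26,53,0,0,0,255]]])

```text
clock: 9.25
eef_pos: [0.5364, 0.2312, 0.1045]
orientation: [0.995, -0.102, 0.001, 0.0]
contact_force: [5.0, -2.4, 0.2]
opening: 0.0096
gripper_force: 58.6
```

Emit:
jog_arm(rows=[[[0,-2,8,0,0,0,255],[0,-4,16,0,0,0,255],[0,-5,22,0,0,0,255],[0,-6,27,0,0,0,255],[0,-6,31,0,0,0,255],[0,-6,32,0,0,0,255],[0,-6,32,0,0,0,255]]])

```text
clock: 9.83
eef_pos: [0.5373, 0.2354, 0.0788]
orientation: [0.995, -0.103, 0.001, 0.003]
contact_force: [-11.1, -12.5, 37.9]
opening: 0.0091
gripper_force: 63.6
```

```bash
python3 -c "
from h import *
goto([.5375,.2353,.0746])"
```

```text
shift [0.2 0.1 4.2] turn [0. 0. 0.] clock 9.8333 tcp [0.5373 0.2354 0.0788] op 0.009087134672331602 F [-11.1 -12.5  37.9]
```

The tray is down and I'm pressing on it slightly. Easing up, then releasing and retreating.

Emit:
jog_arm(rows=[[[0,0,-3,0,0,0,255],[0,0,-4,0,0,0,255],[0,0,-4,0,0,0,140],[0,0,-4,0,0,0,140],[0,0,-4,0,0,0,140],[0,0,-4,0,0,0,140],[0,0,-4,0,0,0,140],[0,0,-4,0,0,0,140]]])

```text
clock: 10.5
eef_pos: [0.5361, 0.2372, 0.0763]
orientation: [0.995, -0.102, -0.001, -0.0]
contact_force: [-1.0, -0.2, -0.1]
opening: 0.0385
gripper_force: 0.0
```

Emit:
jog_arm(rows=[[[0,0,-15,0,0,0,140],[0,0,-40,0,0,0,140],[0,0,-80,0,0,0,140],[0,0,-120,0,0,0,140],[0,0,-150,0,0,0,140],[0,0,-150,0,0,0,140],[0,0,-150,0,0,0,140],[0,0,-150,0,0,0,140]]])

```text
clock: 11.17
eef_pos: [0.5363, 0.2365, 0.226]
orientation: [0.995, -0.102, -0.0, 0.0]
contact_force: [-0.4, -0.6, -0.5]
opening: 0.0381
gripper_force: 0.0
```

Run:
```python
from h import *
shot('side','d6'); im=cv2.imread('pics/d6.png')[130:310,230:380]; cv2.imwrite('pics/d6c.png',cv2.resize(im,None,fx=3.3,fy=3.3,interpolation=cv2.INTER_CUBIC))
P=np.load('pics/d6.npz')['P'].reshape(-1,3);d=P-ST
def rect(n,m): 
    c,s,a=cv2.minAreaRect(m[:,:2].astype(np.float32)); e=np.append(c,0)-ST; print(n,len(m),np.round(s,4),a,m[:,2].mean(),e@xs)
k=(abs(P[:,0]-.5)<.15)&(abs(P[:,1]-.06)<.24)
rect('rim',P[k&(P[:,2]>.046)&(P[:,2]<.056)&(d@xs<-.066)&(d@xs>-.2)])
rect('bar',P[k&(P[:,2]>.088)&(P[:,2]<.1)&(d@xs>.07)])
rect('tray',P[k&(P[:,2]>.103)&(P[:,2]<.115)&(d@xs>-.1)&(d@xs<.07)])
print(pose()[2]['contact_force'])
```

```text
rim 240 [0.1136 0.1973] 72.7645034790039 0.051406138957806484 -0.14067397361050912
bar 251 [0.0316 0.2119] 78.4366455078125 0.09500983967829242 0.08659446997483201
tray 912 [0.1352 0.1618] 78.55665588378906 0.10959058334773293 -0.014433120940689883
[ 0.5226 -0.5746 -0.4908]
```

View pics/d6c.png

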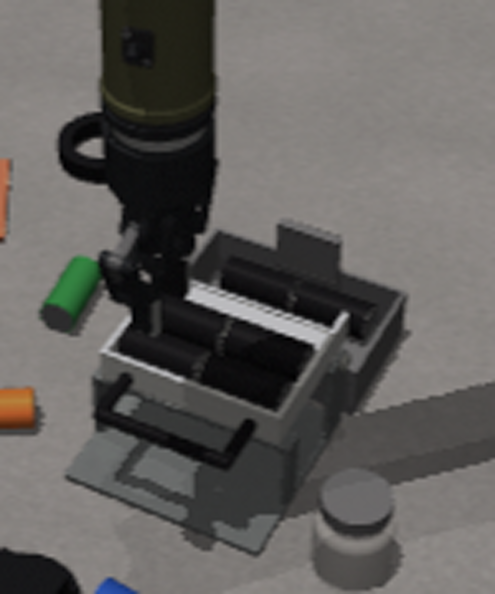

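The side view shows the tray flat with its middle and back rows in place, and two capacitors in the bin. The rim fit is partly hidden, so I'll recheck the bin's pose from the scene camera.

Run:
```python
from h import *
shot('scene','s7')
ys=np.array([-xs[1],xs[0],0])
for f in('s5','s7'):
    P=np.load(f'pics/{f}.npz')['P'].reshape(-1,3);d=P-ST
    m=P[(P[:,2]>.07)&(P[:,2]<.096)&(d@xs<-.15)&(d@xs>-.25)&(abs(d@ys)<.06)]
    c,s,a=cv2.minAreaRect(m[:,:2].astype(np.float32)); e=np.append(c,0)-ST; print(len(m),np.round(s,4),a,e@xs,e@ys, np.degrees(np.polyfit((m-ST)@ys,(m-ST)@xs,1)[0]))
    m=P[(P[:,2]>.044)&(P[:,2]<.057)&(d@xs<-.07)&(d@xs>-.25)&(abs(d@ys)<.13)]; c,s,a=cv2.minAreaRect(m[:,:2].astype(np.float32)); e=np.append(c,0)-ST; print(' rim',len(m),np.round(s,4),a,e@xs,e@ys)
```

```text
169 [0.0132 0.0608] 75.50892639160156 -0.18162146520101963 -0.0009639050370186947 1.1806125640099685
 rim 378 [0.115 0.191] 79.39375305175781 -0.13394581178734194 9.32911450447077e-06
168 [0.0138 0.0607] 78.43480682373047 -0.1821183875879932 -0.0008349614056782292 1.65969270488019
 rim 378 [0.1141 0.1906] 78.83161163330078 -0.1328167019520814 -3.583809279025796e-05
```

Bin is unmoved at −133 mm and aligned.

```bash
python3 -c "
from plant import r
print(r.finish_job())"
```

```text
the job is handed in; nothing more can be done
None
```

I handed the job in at about 11 s on the robot's clock: the bin is aligned about 133 mm in front of the stand's origin with both front-row capacitors in it, the other four are in their rows, and the tray is flat and let go; no verdict came back.

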